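# Swing a strip magazine past the retaining post into the loader bay

### The job

Slide the long strip magazine across the bench into the strip loader's bay: push one end in behind the retaining post first, then swing the other end in, until the magazine lies between the two end cheeks, flat and square against the back stop along its whole length. Its ends are open and the strips would slip out, so only push it with the fingers: never grip, lift or tip it. Leave everything else on the bench where it is, and finish with the hand clear.

Things in the scene. Friction and masses are not known exactly. Their poses are not given: they have to be found in the camera images.
- magazine_center (a point): centre (half-way up) of the long strip magazine: a flat-sided aluminium box with slotted sides, copper strips showing at its ends (all its faces can be pushed as if solid), 270 mm long (along this frame's y), 52 mm wide (along x), 60 mm high (z), standing on the bench, so this point is 30 mm above it; 0.3 to 0.65 kg, slides flat on the bench under a push of about 3 to 9 N. Both ends are alike
- end_a (a point): centre of the long magazine's end face on the +y side of magazine_center, 135 mm from it
- end_b (a point): centre of its other end face, on the -y side, 135 mm from magazine_center
- loader: strip loader, fixed, with an open-fronted bay whose floor is the bench (no step). Origin on the bench, under the magazine's centre when that is fully home between the cheeks; x points into the bay, y along it, to the left seen from the open front. Machine body behind the back stop 70 mm high; side housings 58 mm high beyond y = +-156 mm begin at x = +8 mm
- back_stop (a point): middle of the back stop's face, on the bench: x = +26 mm, y = 0 in the loader's frame. The flat plate, 310 mm long along the loader's y and 50 mm high, faces the open front (the loader's -x)
- cheek_left (a point): inner face of the left end cheek at its front end, on the bench: x = -8, y = +147 mm in the loader's frame. The cheek, 24 mm high, runs from there back to the back stop (x = +26 mm); in front of it a lip flares outwards to x = -23, y = +157 mm
- cheek_right (a point): the same for the right end cheek: x = -8, y = -147 mm in the loader's frame, its lip flaring to x = -23, y = -157 mm. Beyond it a pusher cylinder, 26 mm thick, 40 mm up, lies along x = +12 mm from y = -215 to -300 mm
- post: the retaining post, fixed, axes parallel to the loader's: upright steel post 18 mm in diameter, 75 mm high, at the mouth of the bay; origin at the centre of its foot. It stands in one of two sockets, at x = -47 mm, y = +92 or -92 mm in the loader's frame (the other socket has a flush plug). Between post and back stop there are 64 mm
- short_magazine: bystander: short strip magazine, 150 mm long (its y) x 52 x 60 mm high; origin at the centre of its underside
- bottle: bystander: clear plastic bottle, 38 mm across, 95 mm high; origin at the centre of its underside
- parts_tray: bystander: black open parts tray 85 x 120 x 28 mm; origin at the centre of its underside
- tape_roll: bystander: flat roll of clear tape, 84 mm across, 24 mm high; origin at the centre of its underside
- frame: bystander: flat round steel frame with blue film, 196 mm across, 4 mm high; origin at the centre of its underside
- screwdriver: bystander: screwdriver 150 mm long, lying flat
- tweezers: bystander: steel tweezers 120 mm long, 8 mm high, lying flat; origin near their middle

How it is judged:
By the outcome, as a careful person would: the job done as asked, in the order asked, and still so for the second after the job is handed in, with the robot touching nothing.
It also fails if it takes over 72 s, if anything falls off the work surface, if the arm or the gripper's body presses on something with over 40 N, if the wrist force passes 120 N, or if a joint passes its speed limit or range.

### The arm

A 7-joint arm with a two-finger parallel gripper is mounted at the origin on the work surface. World frame = base frame: x ahead of the robot, y to its left, z up, the work surface at z = 0. Lengths are in m, angles in rad, forces in N, time in s.
With the tool pointing down it reaches from about 0.4 to 0.85 m from the base axis. Payload 10.4 kg.
Tool frame: the origin (TCP) lies at the very end of the fingers, on their centre line; the grasp point (between the pads) lies 19 mm behind it; z points along the fingers, y is the direction in which the jaws open and shut (so a half turn about z gives the same grasp; the last joint's range is limited). The gripper opens to 87 mm and grips with 3 to 60 N. Pads are 19 mm wide; open, the fingers measure 117 mm over their backs; the gripper's body (75 mm by 190 mm) begins 51 mm behind the grasp point.
Start: joints at [-1.276, 0.332, -0.065, 1.46, 0.022, 1.35, -0.088], TCP at [0.195, 0.594, 0.223] pointing down, gripper open.
Joint ranges: [-2.6, 2.6], [-0.5, 2.12], [-1.47, 1.34], [0.16, 2.42], [-1.27, 4.41], [0.06, 2.06], [-2.6, 2.6]. Speed limits (rad/s): [2.22, 2.22, 2.79, 2.79, 3.14, 3.14, 3.14].

### API

Orientations are given as a unit quaternion [x, y, z, w].
In Python, from bench import r, eyes, job gives the robot as it stands. The module is installed in compiled form; this text tells all that it offers.
- The arm moves only by the tool play_rows, never from a script. Its argument "motion" is a list of rows, each a list of 7 numbers: the shift along the tool's x, y, z as a fraction of full scale, then the turn, a rotation vector about the tool's x, y, z as a fraction of full scale, then the opening in per cent of the stroke, from 0 (shut) to 100 (fully open). A call has 1 to 5 rows; each row is the pose to reach, as a shift and turn from the pose commanded when the call began, along the tool's axes at that moment; what a row does not reach only later rows make up. Full scale, the value 1, is 0.2 m for a shift and 90 degrees for a turn. A row lasts 1/8 s, in which the tool goes at most 62.5 mm and 10.7 degrees, less where a joint would pass 70% of its speed; a pose out of reach is approached as far as the arm can. A call with a number of a shift or a turn outside -1 to 1 is refused whole. A call with a gripper value outside its range is refused whole. The fingers move at their own pace and stop on an object; "squeeze" is the grip in N (left out, the last holds). Time passes only in rows, so rows that repeat a pose let the fingers close. It gives the time, the measured TCP pose, the force and the opening at its end, in the units of the state.
- r.read_state(): the state, without advancing time (a new reading comes with each control period).
- eyes.camera(name): name is "scene" or "top" or "wrist"; returns a dict with "image" (420x560x3 uint8, red, green, blue), "mtx" (3x3 intrinsics, pixels), "dist" ([k1, k2, p1, p2, k3] as OpenCV has them; the pictures are not rectified), "R" (3x3) and "t" (3): a world point X has camera coordinates R X + t. Camera axes: x right, y down, z forward; pixel columns grow to the right and rows downward; lengths in m; the calibration is good to about 2 mm. A picture is of the moment at which its call begins. There is no depth.
- job.close_job(): hands the job in, once; it reports no verdict.
Trained networks look in a picture, given as the dict that the camera call returned (one of the last four; its "shot" number tells which), for a name from the list of things; names that differ only in an ending like _2 or _b are one class to them, and where a whole thing is asked for, a point or a joint stands for the part that bears it (a point fixed in the world has none). Each returns a list of dicts, best first, with "p" (0 to 1); they miss things now and then, are a little off and sometimes report something else, mostly with a low value. They report only what shows in the picture. A call takes as long as a camera call.
- eyes.regions_of(picture, label): "region" (420x560 bool, what is visible of it) and "xy" ([column, row] in pixels, amid what is visible of it).
- eyes.landmark_of(picture, label): "xy" ([column, row] in pixels: a listed point, or the origin of a listed thing).
The state is a dict: "time": time; "joint_positions": joint angles; "joint_vel": joint speeds; "joint_torque": joint torques, N m; "ee_pos": TCP position; "eef_rot": TCP orientation; "ft_force": force on the tool from outside, world axes, zero at the start; "torque": the same for the moment, N m; "width": finger opening in m.
Only numpy, scipy, OpenCV 4.12 (cv2) and the standard library are available. Lean on these libraries where they do the work, as an engineer would, in place of code of your own. Each camera call takes 0.05 s, during which the arm holds its last target. There are 200 camera calls.

## Working session

There is one attempt and no reset: what is moved stays moved. The work goes in short steps, Python scripts to look and compute and a tool call to move; the robot and the scene stay as the last step left them, time stands still between calls to the robot, and variables do not carry over. Pictures are saved under pics/ and viewed, about 8 in all and at most 12, crops included, and the job is handed in when it is done.

Besides the shell and the picture viewer there is one more tool, called after ">>>" by a JSON object that holds its "api" and its "payload". play_rows: Moves the arm, as the interface text tells. Shift numbers are shares of 0.2 m and turn numbers shares of 90 degrees, none past 1 either way. Its arguments: {"type":"object","properties":{"motion":{"type":"array","items":{"type":"array","items":{"type":"number"}}},"squeeze":{"type":"number"}},"required":["motion"]}

```bash
mkdir -p pics; cat > h.py <<'E'
import numpy as np, cv2
from bench import r, eyes, job
from scipy.spatial.transform import Rotation as Ro
def ray(c,xy):
    u=cv2.undistortPoints(np.array([[xy]],float),c["mtx"],np.array(c["dist"],float))[0,0]
    R=np.array(c["R"]);t=np.array(c["t"])
    return -R.T@t, R.T@np.array([u[0],u[1],1.])
def onz(c,xy,z):
    o,d=ray(c,xy); return o+d*(z-o[2])/d[2]
def proj(c,X):
    p,_=cv2.projectPoints(np.atleast_2d(np.array(X,float)),cv2.Rodrigues(np.array(c["R"]))[0],np.array(c["t"],float),c["mtx"],np.array(c["dist"],float)); return p[:,0]
def save(c,n): cv2.imwrite("pics/"+n,c["image"][:,:,::-1])
E
python3 - <<'E'
from h import *
s=r.read_state(); print(s["ee_pos"],s["eef_rot"],s["time"],s["ft_force"])
Z={"magazine_center":.03,"end_a":.03,"end_b":.03,"loader":0,"back_stop":0,"cheek_left":0,"cheek_right":0,"post":0,"short_magazine":0,"bottle":0,"parts_tray":0,"tape_roll":0,"frame":0,"screwdriver":0,"tweezers":0}
for n in("scene","top"):
    c=eyes.camera(n); save(c,n+"0.png"); print(n,-np.array(c["R"]).T@c["t"])
    for k,z in Z.items():
        for d in eyes.landmark_of(c,k)[:2]:
            print(k,round(d["p"],2),np.round(d["xy"],1),onz(c,d["xy"],z).round(4))
E
```

```text
[0.19519812 0.59333266 0.22173161] [ 1.58224349e-01  9.87402925e-01 -7.16631816e-04 -7.29797255e-05] 0.0 [ 0.33146437  0.36532246 -0.39437479]
scene [ 1.33204001 -0.37857289  0.90201685]
magazine_center 0.82 [264.6 233.7] [0.4975 0.0242 0.03  ]
end_a 0.79 [298.2 220.2] [0.4947 0.1512 0.03  ]
end_a 0.62 [226.6 247.8] [ 0.4959 -0.1068  0.03  ]
end_b 0.79 [298.2 220.2] [0.4947 0.1512 0.03  ]
end_b 0.62 [226.6 247.8] [ 0.4959 -0.1068  0.03  ]
loader 0.94 [292.6 280.7] [0.687  0.0167 0.    ]
loader 0.56 [393.3 183.3] [0.4633 0.6013 0.    ]
back_stop 0.59 [292.5 285.3] [0.7017 0.0077 0.    ]
cheek_left 0.81 [332.1 258.5] [0.6712 0.1679 0.    ]
cheek_left 0.56 [190.3 238.5] [ 0.3691 -0.1845  0.    ]
cheek_right 0.82 [241.1 288.8] [ 0.6401 -0.1273  0.    ]
cheek_right 0.33 [369.6 206.1] [0.5272 0.432  0.    ]
post 0.41 [254.9 280.8] [ 0.633  -0.0794 -0.    ]
short_magazine 0.98 [368.2 204. ] [0.5153 0.4352 0.    ]
bottle 0.53 [140.2 262.4] [ 0.3939 -0.3573  0.    ]
bottle 0.37 [243.2 294. ] [ 0.6601 -0.1301  0.    ]
parts_tray 0.86 [135.6 303.4] [ 0.5433 -0.4091  0.    ]
tape_roll 0.66 [242.
[... 631 characters left out ...]
0.    ]
cheek_left 0.83 [256.9 152.7] [0.6674 0.1668 0.    ]
cheek_left 0.34 [309.4 213.3] [0.4822 0.0134 0.    ]
cheek_right 0.88 [355.2 156. ] [ 0.6517 -0.1263  0.    ]
cheek_right 0.41 [442.4 243.7] [ 0.3884 -0.3674  0.    ]
post 0.5 [335.2 165.1] [ 0.6252 -0.0662  0.    ]
short_magazine 0.72 [171.6 203.2] [0.5186 0.4217 0.    ]
bottle 0.66 [445.  244.1] [ 0.3872 -0.3747  0.    ]
parts_tray 0.87 [456.7 189.9] [ 0.5446 -0.4177  0.    ]
tape_roll 0.97 [187.8 252.6] [0.3719 0.3714 0.    ]
frame 0.84 [109.5 222.5] [0.4637 0.6057 0.    ]
frame 0.63 [356.9 154.7] [ 0.6555 -0.1315  0.    ]
tweezers 0.48 [444.4 244.9] [ 0.3849 -0.3728  0.    ]
tweezers 0.44 [378.6 253.3] [ 0.363  -0.1838  0.    ]
```

```bash
python3 -c "
import cv2,numpy as np
a=cv2.imread('pics/scene0.png');b=cv2.imread('pics/top0.png')
cv2.imwrite('pics/a.png',cv2.resize(b,(800,600),interpolation=cv2.INTER_CUBIC));cv2.imwrite('pics/b.png',a)"
```

```text
(no output)
```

View pics/a.png

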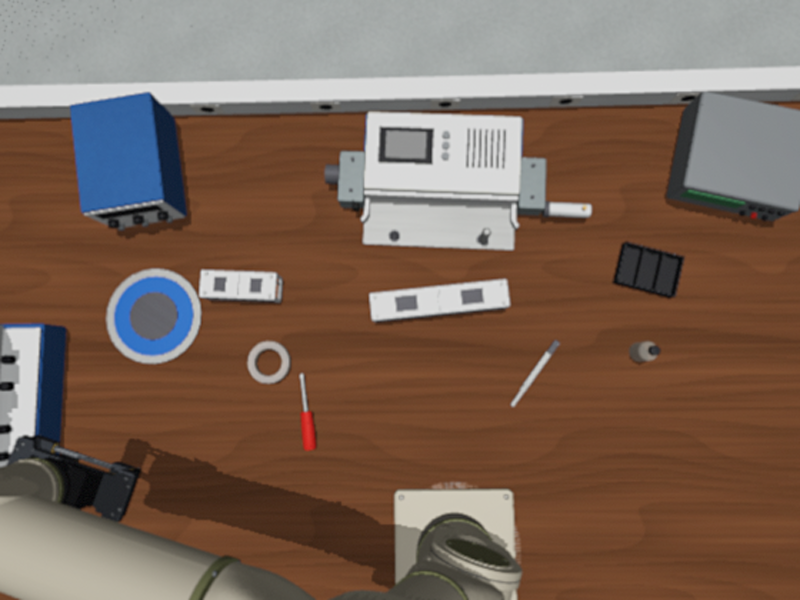

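View pics/b.png

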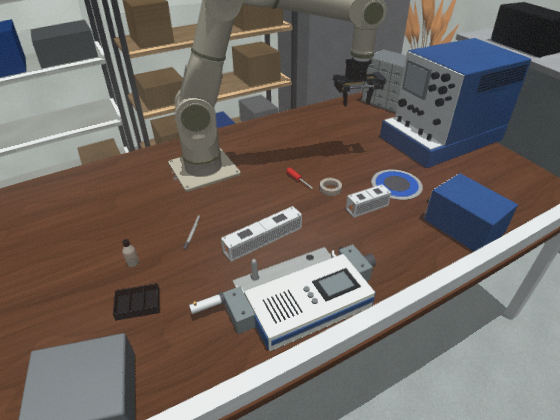

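The top view shows the loader opening towards the robot, with the post (484,236) in the right (-y) socket. The magazine is in front of it, its right end slightly ahead, and the lane is clear. The scene view agrees. I'll move over it and measure more closely with the wrist camera.

>>> {"api": "play_rows", "payload": {"motion": [[-0.26, -0.25, -0.2, 0, 0, 0, 100], [-0.52, -0.5, -0.25, 0, 0, 0, 100], [-0.78, -0.73, -0.25, 0, 0, 0, 100], [-0.78, -0.73, -0.25, 0, 0, 0, 100], [-0.78, -0.73, -0.25, 0, 0, 0, 100]]}}

```text
time: 2.22
ee_pos: [0.2999, 0.4041, 0.2734]
eef_rot: [0.161, 0.987, 0.001, 0.0]
ft_force: [0.0, 1.0, 0.4]
width: 0.0872
```

>>> {"api": "play_rows", "payload": {"motion": [[-0.26, -0.25, -0.2, 0, 0, 0, 100], [-0.52, -0.5, -0.25, 0, 0, 0, 100], [-0.78, -0.73, -0.25, 0, 0, 0, 100], [-0.78, -0.73, -0.25, 0, 0, 0, 100], [-0.78, -0.73, -0.25, 0, 0, 0, 100]]}}

```text
time: 2.85
ee_pos: [0.4016, 0.2174, 0.323]
eef_rot: [0.16, 0.987, 0.0, 0.0]
ft_force: [-0.4, 0.4, -1.0]
width: 0.0866
```

>>> {"api": "play_rows", "payload": {"motion": [[-0.26, -0.25, -0.2, 0, 0, -0.1, 100], [-0.52, -0.5, -0.25, 0, 0, -0.2, 100], [-0.78, -0.73, -0.25, 0, 0, -0.27, 100], [-0.78, -0.73, -0.25, 0, 0, -0.27, 100], [-0.78, -0.73, -0.25, 0, 0, -0.27, 100]]}}

```text
time: 3.48
ee_pos: [0.5039, 0.0303, 0.3725]
eef_rot: [-0.052, 0.999, -0.0, 0.0]
ft_force: [0.2, 0.4, -0.4]
width: 0.0869
```

```bash
python3 - <<'E'
from h import *
s=r.read_state(); print(s["ee_pos"],Ro.from_quat(s["eef_rot"]).as_matrix().round(3),s["time"],s["ft_force"],s["joint_positions"])
Z={"magazine_center":.03,"end_a":.03,"loader":0,"back_stop":0,"cheek_left":0,"cheek_right":0,"post":0}
c=eyes.camera("wrist"); cv2.imwrite("pics/w1.png",cv2.resize(c["image"][:,:,::-1],(800,600),interpolation=cv2.INTER_CUBIC)); print(-np.array(c["R"]).T@c["t"])
for k,z in Z.items():
        for d in eyes.landmark_of(c,k)[:2]:
            print(k,round(d["p"],2),np.round(d["xy"],1),onz(c,d["xy"],z).round(4))
E
```

```text
[0.5039459  0.03030913 0.37249787] [[-0.995 -0.103  0.   ]
 [-0.103  0.995 -0.001]
 [-0.    -0.001 -1.   ]] 3.475 [ 0.23613269  0.38616359 -0.42489447] [-0.68586537  0.00549948  0.54354137  1.53033079 -0.00199366  1.60638766
  1.53177304]
[0.43604581 0.02426355 0.5327527 ]
magazine_center 0.87 [271.9 159.1] [0.4831 0.0212 0.03  ]
end_a 0.82 [352.9 162.4] [0.4746 0.1593 0.03  ]
end_a 0.76 [193.6 162.3] [ 0.502  -0.1112  0.03  ]
loader 0.61 [260.1 252.3] [0.6682 0.0158 0.    ]
back_stop 0.97 [259.1 265.6] [0.6967 0.0163 0.    ]
back_stop 0.74 [194.5 162.8] [ 0.5067 -0.1177  0.    ]
cheek_left 0.85 [334.5 262.6] [0.6751 0.164  0.    ]
cheek_left 0.28 [212.4 221.8] [ 0.6152 -0.0801  0.    ]
cheek_right 0.82 [186.9 237.5] [ 0.6521 -0.1277  0.    ]
post 0.47 [216.1 223.9] [ 0.6187 -0.0728  0.    ]
post 0.26 [160.   67.9] [ 0.3535 -0.1809  0.    ]
```

View pics/w1.png

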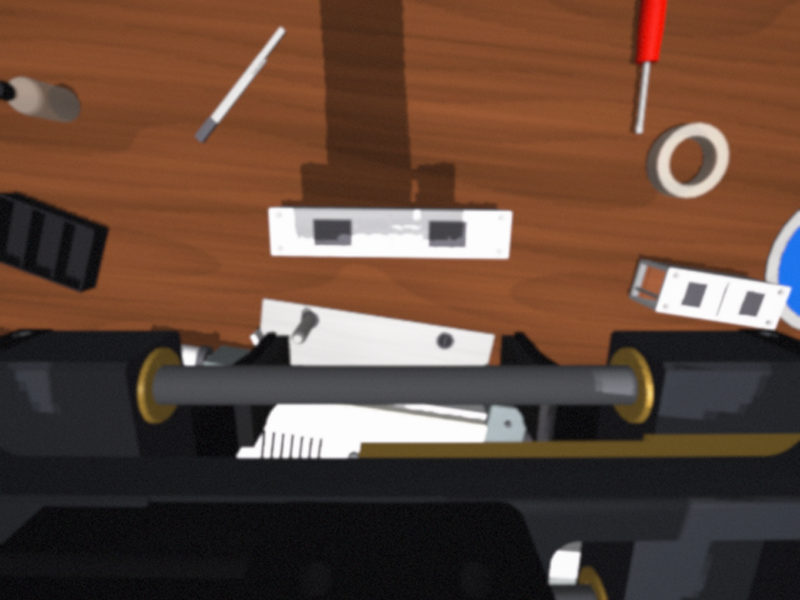

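The wrist picture shows the magazine top at (270–512, 207–258), the post foot near (302,333) and the plug at (445,341). The gripper hides the bay itself, so I'll back up and look again.

>>> {"api": "play_rows", "payload": {"motion": [[0.25, 0, 0, 0, 0, 0, 100], [0.45, 0, 0, 0, 0, 0, 100], [0.45, 0, 0, 0, 0, 0, 100], [0.45, 0, 0, 0, 0, 0, 100]]}}

```text
time: 4.38
ee_pos: [0.4138, 0.0222, 0.3727]
eef_rot: [-0.053, 0.999, 0.0, 0.0]
ft_force: [0.3, 0.0, 0.9]
width: 0.0871
```

```bash
python3 - <<'E'
from h import *
s=r.read_state(); print(s["ee_pos"],s["time"])
Z={"magazine_center":.03,"end_a":.03,"loader":0,"back_stop":0,"cheek_left":0,"cheek_right":0,"post":0}
c=eyes.camera("wrist"); import pickle; pickle.dump(c,open("w2.pkl","wb"))
cv2.imwrite("pics/w2.png",cv2.resize(c["image"][:,:,::-1],(800,600),interpolation=cv2.INTER_CUBIC)); print(-np.array(c["R"]).T@c["t"])
for k,z in Z.items():
        for d in eyes.landmark_of(c,k)[:2]:
            print(k,round(d["p"],2),np.round(d["xy"],1),onz(c,d["xy"],z).round(4))
c=eyes.camera("top");pickle.dump(c,open("t2.pkl","wb"))
E
```

```text
[0.41377694 0.02217295 0.3727401 ] 4.375
[0.34580977 0.01564256 0.53294484]
magazine_center 0.88 [273.5 212.9] [0.4875 0.026  0.03  ]
magazine_center 0.18 [259.8 303.7] [0.6725 0.0184 0.03  ]
end_a 0.78 [195.9 212.6] [ 0.5015 -0.1117  0.03  ]
end_a 0.57 [345.7 211.9] [0.4721 0.1538 0.03  ]
loader 0.56 [261.5 295.2] [0.672  0.0202 0.    ]
back_stop 0.72 [261.1 307.5] [0.7006 0.022  0.    ]
cheek_left 0.72 [329.6 303.3] [0.6761 0.1613 0.    ]
cheek_right 0.98 [187.2 278.5] [ 0.6504 -0.1317  0.    ]
cheek_right 0.35 [259.9 294.5] [0.6708 0.0168 0.    ]
```

View pics/w2.png

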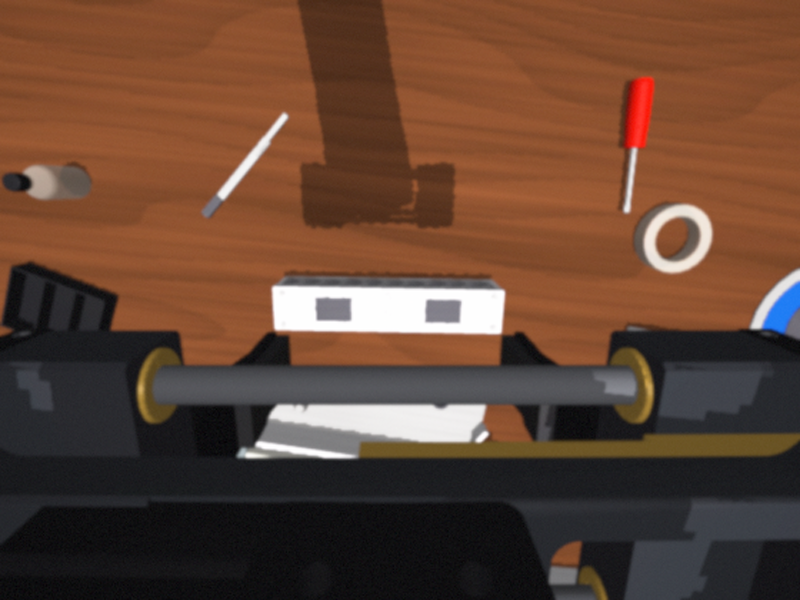

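```bash
python3 - <<'E'
from h import *
import pickle
c=pickle.load(open("w2.pkl","rb")); c["t"]=-np.array(c["R"])@np.array([0.43604581,0.02426355,0.5327527])
for n,p,z in [("plug",(445,341),0),("postfoot",(301,334),0),("apR",(262,299),0),("apL",(495,334),0)]+[("mag",q,.06) for q in [(268,207),(512,210),(510,259),(271,256)]]:
    print(n,onz(c,((p[0]+.5)/800*560-.5,(p[1]+.5)/600*420-.5),z).round(4))
t=cv2.imread("pics/top0.png")[95:245,235:385]
cv2.imwrite("pics/tc.png",cv2.resize(t,(600,600),interpolation=cv2.INTER_CUBIC))
E
```

```text
plug [0.6297 0.1133 0.    ]
postfoot [ 0.6401 -0.081   0.    ]
apR [ 0.5967 -0.1346  0.    ]
apL [0.6127 0.179  0.    ]
mag [ 0.4721 -0.1129  0.06  ]
mag [0.447  0.1564 0.06  ]
mag [0.5014 0.1637 0.06  ]
mag [ 0.5266 -0.1078  0.06  ]
```

View pics/tc.png

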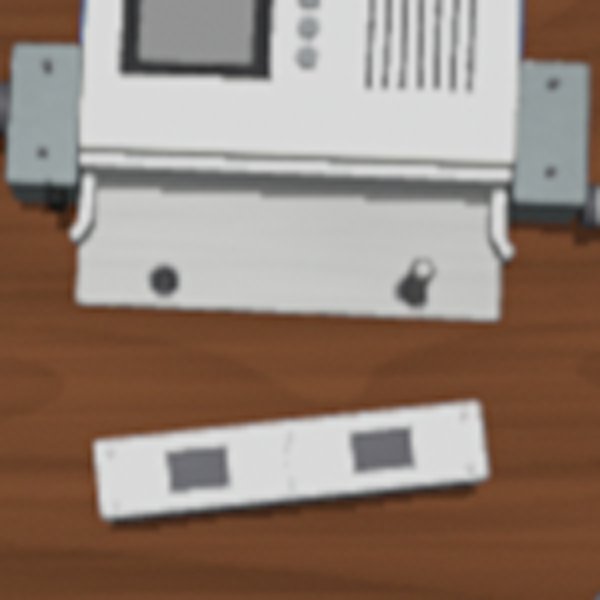

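```bash
python3 - <<'E'
from h import *
import pickle
from scipy.optimize import least_squares
c=pickle.load(open("t2.pkl","rb"))
w=pickle.load(open("w2.pkl","rb")); w["t"]=-np.array(w["R"])@np.array([0.43604581,0.02426355,0.5327527])
cr=lambda p:((p[0]+.5)/4-.5+235,(p[1]+.5)/4-.5+95)
ww=lambda p:((p[0]+.5)/800*560-.5,(p[1]+.5)/600*420-.5)
O=[("plug",c,cr((164,281)),(-47,92,0),1),("posttop",c,cr((424,267)),(-47,-92,75),1),("lipL",c,cr((73,236)),(-23,157,24),.5),("lipR",c,cr((510,255)),(-23,-157,24),.5),
("plugw",w,ww((445,341)),(-47,92,0),1),("posttopw",w,ww((312,315)),(-47,-92,75),.6),
("bs",c,(305.1,145.4),(26,0,0),.5),("cl",c,(256.9,152.7),(-8,147,0),.5),("crr",c,(355.2,156),(-8,-147,0),.5)]
X=lambda q,L:(lambda a:np.array([q[0]+np.cos(a)*L[0]-np.sin(a)*L[1],q[1]+np.sin(a)*L[0]+np.cos(a)*L[1],L[2]]))(q[2])
def res(q,full=False):
    e=[]
    for n,cam,p,L,wt in O:
        L=np.array(L)/1e3
        d=(onz(cam,p,L[2])-X(q,L))[:2]*1e3
        if full: print(n,d.round(1))
        e+=list(d*wt)
    return np.array(e)
s=least_squares(res,[.667,.02,-.07],loss="soft_l1",f_scale=2,x_scale=[.01,.01,.01]);q=s.x
print("loader",q[:2],np.degrees(q[2]));res(q,True)
print("apron dir",[onz(c,cr(p),0).round(4) for p in((76,304),(499,320))])
# magazine top corners in top0 crop
P=[onz(c,cr(p),.06) for p in((94,440),(479,401),(489,479),(101,519))]
print(np.round(P,4));m=np.mean(P,0);v=P[0]+P[3]-P[1]-P[2];print("mag",m,np.degrees(np.arctan2(v[1],v[0]))-90,np.linalg.norm(v)/2)
Y=np.array
b=X(q,(0,0,0))
a=q[2];Rl=Y([[np.cos(a),-np.sin(a)],[np.sin(a),np.cos(a)]])
print("mag in loader",Rl.T@(m[:2]-q[:2]))
print("post world",X(q,(-.047,-.092,0)))
E
```

```text
loader [0.67011086 0.01799422] -3.491912547645628
plug [ 0.3 -1.7]
posttop [ 1.8 -2.3]
lipL [2.1 0.9]
lipR [ 0.9 -5. ]
plugw [0.9 0.6]
posttopw [-30.6  16.2]
bs [-9.1  5.5]
cl [-3.7  1.5]
crr [-1.5  2. ]
apron dir [array([0.6128, 0.1769, 0.    ]), array([ 0.5951, -0.1367,  0.    ])]
[[ 0.5027  0.1602  0.06  ]
 [ 0.5261 -0.1107  0.06  ]
 [ 0.471  -0.1158  0.06  ]
 [ 0.4468  0.1556  0.06  ]]
mag [0.48666212 0.02230797 0.06      ] 5.007155776978209 0.2722214869269266
mag in loader [-0.18337089 -0.00686769]
post world [ 0.61759462 -0.07097231  0.        ]
```

Loader pose is (0.670, 0.018), yaw -3.5°. The magazine is at (0.487, 0.022), yaw +5.0°, and the post sits at the right socket. To clear the post, I first push end_b about 50 mm to the left along the axis, then push it in towards the bay.

>>> {"api": "play_rows", "payload": {"motion": [[-0.15, -0.3, 0.1, 0, 0, 0.11, 17], [-0.3, -0.6, 0.3, 0, 0, 0.22, 17], [-0.35, -0.88, 0.5, 0, 0, 0.33, 17], [-0.35, -0.88, 0.7, 0, 0, 0.44, 17], [-0.35, -0.88, 0.9, 0, 0, 0.55, 17]]}}

```text
time: 5.45
ee_pos: [0.5012, -0.148, 0.1903]
eef_rot: [0.374, 0.927, -0.001, -0.0]
ft_force: [0.5, 1.6, 0.2]
width: 0.0449
```

>>> {"api": "play_rows", "payload": {"motion": [[0, 0, 0.1, 0, 0, 0.11, 17], [0, 0, 0.1, 0, 0, 0.22, 17], [0, 0, 0.1, 0, 0, 0.33, 17], [0, 0, 0.1, 0, 0, 0.46, 17], [0, 0, 0.1, 0, 0, 0.46, 17]]}}

```text
time: 6.08
ee_pos: [0.5019, -0.1456, 0.1724]
eef_rot: [0.674, 0.739, -0.0, -0.0]
ft_force: [-0.3, -1.6, -0.5]
width: 0.0149
```

```bash
cat > m.py <<'E'
from h import *
import sys
q=(.6701,.0180,np.radians(-3.5))
def w2l(p):
    a=q[2];d=np.array(p[:2])-q[:2];return np.array([np.cos(a)*d[0]+np.sin(a)*d[1],-np.sin(a)*d[0]+np.cos(a)*d[1]])
def l2w(p):
    a=q[2];return np.array([q[0]+np.cos(a)*p[0]-np.sin(a)*p[1],q[1]+np.sin(a)*p[0]+np.cos(a)*p[1]])
def st():
    s=r.read_state();M=Ro.from_quat(s["eef_rot"]).as_matrix()
    print("t",s["time"],"tcp",s["ee_pos"].round(4) if hasattr(s["ee_pos"],"round") else s["ee_pos"],"ywhead",round(np.degrees(np.arctan2(M[1,1],M[0,1])),2),"w",s["width"],"F",np.round(s["ft_force"],1)); print("tool x",M[:,0].round(3),"tool y",M[:,1].round(3),"j",np.round(s["joint_positions"],2)); return np.array(s["ee_pos"]),M
def go(tcp,z=None):
    p,M=st();d=np.array([tcp[0],tcp[1],p[2] if z is None else z])-p
    print("shift units",(M.T@d/.2).round(3))
def mag(names=("top","scene"),ends=True):
    out=[]
    for n in names:
        c=eyes.camera(n)
        R=eyes.regions_of(c,"magazine_center")
        for d in R[:1]:
            reg=d["region"].astype(np.uint8);
            # fit box pose to silhouette by IoU
            from scipy.optimize import minimize
            def hull(x):
                a=x[2];B=[]
                for sx in(-.026,.026):
                    for sy in(-.135,.135):
                        for z in(0,.06): B.append((x[0]+np.cos(a)*sx-np.sin(a)*sy,x[1]+np.sin(a)*sx+np.cos(a)*sy,z))
                return cv2.convexHull(proj(c,B).astype(np.float32))[:,0]
            def cost(x):
                K=8;im=np.zeros_like(reg);cv2.fillConvexPoly(im,np.round(hull(x)*2**K).astype(np.int32),1,cv2.LINE_8,K)
                u=(im|reg).sum();return 1-(im&reg).sum()/u
            best=None
            ys,xs=np.nonzero(reg);c0=onz(c,(xs.mean(),ys.mean()),.03)
            for a0 in np.radians([-5,5,15]):
                x0=np.array([c0[0],c0[1],a0]);S=np.array([x0,x0+[.01,0,0],x0+[0,.01,0],x0+[0,0,.1]])
                o=minimize(cost,x0,method="Nelder-Mead",options=dict(initial_simplex=S,xatol=1e-4,fatol=1e-4))
                if best is None or o.fun<best.fun: best=o
            x=best.x;l=w2l(x);th=np.degrees(x[2]-q[2])
            t=np.radians(th);u=np.array([-np.sin(t),np.cos(t)]);nn=np.array([np.cos(t),np.sin(t)]);P=np.array([-.047,-.092])
            print(n,"p",round(d["p"],2),"cost",round(best.fun,3),"world",x[:2].round(4),"yaw",np.degrees(x[2]).round(2),"loader mm",(l*1e3).round(1),"theta",th.round(2),"s",round(135-1e3*(l-P)@u,1),"gap post",round(1e3*(l-P)@nn-35,1))
            out.append((x,th))
        save(c,"last_"+n+".png")
    return out
E
python3 - <<'E'
from m import *
o=mag()
x=[.4867,.0223,np.radians(5)];u=np.array([-np.sin(x[2]),np.cos(x[2])])
go(np.array(x[:2])-.170*u,.025)
E
```

```text
top p 0.62 cost 0.077 world [0.4859 0.0222] yaw 5.11 loader mm [-184.1   -7. ] theta 8.61 s 30.4 gap post -157.8
scene p 0.72 cost 0.039 world [0.4904 0.0215] yaw 4.73 loader mm [-179.6   -7.5] theta 8.23 s 32.4 gap post -154.1
t 6.275 tcp [ 0.5018 -0.1457  0.1725] ywhead 5.37 w 0.015018527738233426 F [-0.1 -0.6  0.8]
tool x [-0.094  0.996  0.   ] tool y [ 0.996  0.094 -0.   ] j [-0.57  0.17  0.85  1.83 -0.14  1.2   0.42]
shift units [-0.007 -0.002  0.737]
```

>>> {"api": "play_rows", "payload": {"motion": [[0, 0, 0.25, 0, 0, 0, 17], [0, 0, 0.5, 0, 0, 0, 17], [0, 0, 0.73, 0, 0, 0, 17], [0, 0, 0.73, 0, 0, 0, 17]]}}

```text
time: 6.78
ee_pos: [0.4994, -0.1455, 0.0242]
eef_rot: [0.674, 0.739, -0.002, -0.002]
ft_force: [0.1, -0.2, 1.0]
width: 0.0148
```

>>> {"api": "play_rows", "payload": {"motion": [[0.07, 0, 0, 0, 0, 0, 17], [0.12, 0, 0, 0, 0, 0, 17], [0.16, 0, 0, 0, 0, 0, 17], [0.2, 0, 0, 0, 0, 0, 17], [0.24, 0, 0, 0, 0, 0, 17]]}}

```text
time: 7.4
ee_pos: [0.499, -0.0986, 0.0284]
eef_rot: [0.674, 0.738, 0.001, 0.002]
ft_force: [0.9, -7.2, 5.0]
width: 0.0148
```

>>> {"api": "play_rows", "payload": {"motion": [[0.05, 0, 0, 0, 0, 0, 17], [0.1, 0, 0, 0, 0, 0, 17], [0.14, 0, 0, 0, 0, 0, 17], [0.14, 0, 0, 0, 0, 0, 17]]}}

```text
time: 7.9
ee_pos: [0.4959, -0.0692, 0.0277]
eef_rot: [0.674, 0.739, 0.001, 0.001]
ft_force: [0.2, -1.8, 0.1]
width: 0.0149
```

```bash
python3 - <<'E'
from m import *
st();mag()
E
```

```text
t 7.9 tcp [ 0.4959 -0.0692  0.0277] ywhead 5.26 w 0.014878650229645239 F [ 0.2 -1.8  0.1]
tool x [-0.092  0.996  0.001] tool y [0.996 0.092 0.002] j [-0.62  0.34  0.77  2.02 -0.3   0.89  0.4 ]
top p 0.94 cost 0.143 world [0.4785 0.0927] yaw 5.21 loader mm [-195.9   62.9] theta 8.71 s -40.7 gap post -158.7
scene p 0.68 cost 0.276 world [0.485  0.0803] yaw 5.52 loader mm [-188.5   50.9] theta 9.02 s -28.3 gap post -152.3
```

>>> {"api": "play_rows", "payload": {"motion": [[-0.1, 0, 0, 0, 0, 0, 17], [-0.12, 0, -0.25, 0, 0, 0, 17], [-0.12, -0.1, -0.5, 0, 0, -0.08, 17], [-0.12, -0.3, -0.5, 0, 0, -0.19, 50], [-0.12, -0.45, -0.5, 0, 0, -0.3, 100]]}}

```text
time: 8.72
ee_pos: [0.4062, -0.1021, 0.1266]
eef_rot: [0.481, 0.877, 0.0, -0.0]
ft_force: [0.2, 0.3, 0.5]
width: 0.0274
```

>>> {"api": "play_rows", "payload": {"motion": [[0, 0, 0, 0, 0, -0.11, 100], [0, 0, 0, 0, 0, -0.22, 100], [0, 0, 0, 0, 0, -0.33, 100], [0, 0, 0, 0, 0, -0.44, 100], [0, 0, 0, 0, 0, -0.55, 100]]}}

```text
time: 9.35
ee_pos: [0.4071, -0.1019, 0.1264]
eef_rot: [0.07, 0.998, 0.0, -0.0]
ft_force: [0.3, 0.6, 0.4]
width: 0.077
```

>>> {"api": "play_rows", "payload": {"motion": [[0, 0, 0, 0, 0, -0.11, 100], [0, 0, 0, 0, 0, -0.15, 100], [0, 0, 0, 0, 0, -0.15, 100]]}}

```text
time: 9.72
ee_pos: [0.4072, -0.1019, 0.1265]
eef_rot: [-0.045, 0.999, 0.0, -0.0]
ft_force: [0.1, 0.2, -0.1]
width: 0.0869
```

```bash
python3 - <<'E'
from m import *
mag(); o=mag(("wrist",))
go((.4227,.070),.025)
E
```

```text
top p 0.35 cost 0.451 world [0.5221 0.4226] yaw -4.27 loader mm [-172.4  394.8] theta -0.77 s -350.1 gap post -166.9
scene p 0.69 cost 0.047 world [0.4848 0.0742] yaw 6.19 loader mm [-188.4   44.8] theta 9.69 s -23.7 gap post -151.4
wrist p 0.66 cost 0.83 world [0.6194 0.0054] yaw -72.97 loader mm [-49.9 -15.7] theta -69.47 s 110.9 gap post -107.5
t 10.025 tcp [ 0.4074 -0.1021  0.1265] ywhead 95.14 w 0.08721162291701699 F [0.2 0.1 1. ]
tool x [-0.996 -0.09   0.   ] tool y [-0.09   0.996  0.   ] j [-0.82 -0.14  0.92  2.13  0.13  1.1   1.7 ]
shift units [-0.154  0.85   0.508]
```

>>> {"api": "play_rows", "payload": {"motion": [[-0.05, 0.25, 0, 0, 0, 0, 100], [-0.1, 0.55, 0, 0, 0, 0, 100], [-0.15, 0.86, 0, 0, 0, 0, 100], [-0.15, 0.86, 0.25, 0, 0, 0, 100], [-0.15, 0.86, 0.5, 0, 0, -0.01, 100]]}}

```text
time: 10.65
ee_pos: [0.4222, 0.0731, 0.0256]
eef_rot: [-0.054, 0.999, 0.0, 0.001]
ft_force: [-0.8, 0.6, 0.0]
width: 0.0869
```

>>> {"api": "play_rows", "payload": {"motion": [[-0.05, 0, 0, 0, 0, 0, 100], [-0.1, 0, 0, 0, 0, 0, 100], [-0.15, 0, 0, 0, 0, 0, 100], [-0.2, 0, 0, 0, 0, 0, 100], [-0.25, 0, 0, 0, 0, 0, 100]]}}

```text
time: 11.28
ee_pos: [0.4721, 0.0777, 0.0279]
eef_rot: [-0.053, 0.999, 0.001, -0.0]
ft_force: [-7.3, -1.7, 5.4]
width: 0.0867
```

```bash
python3 - <<'E'
from m import *
mag(("top","scene")); go((.5914,.0787),.025)
E
```

```text
top p 0.71 cost 0.739 world [0.5076 0.0807] yaw 6.14 loader mm [-166.1   52.6] theta 9.64 s -27.5 gap post -128.2
scene p 0.77 cost 0.023 world [0.5139 0.08  ] yaw 6.4 loader mm [-159.7   52.4] theta 9.9 s -26.6 gap post -121.2
t 11.475 tcp [0.4727 0.0775 0.0276] ywhead 96.07 w 0.0867473528593934 F [-0.7 -0.2 -1. ]
tool x [-0.994 -0.106 -0.002] tool y [-0.106  0.994  0.001] j [-0.9   0.27  0.71  2.07 -0.23  0.87  1.63]
shift units [-0.591 -0.057  0.014]
```

>>> {"api": "play_rows", "payload": {"motion": [[-0.06, -0.005, 0.01, 0, 0, -0.005, 100], [-0.12, -0.01, 0.01, 0, 0, -0.01, 100], [-0.18, -0.02, 0.01, 0, 0, -0.02, 100], [-0.24, -0.025, 0.01, 0, 0, -0.03, 100], [-0.3, -0.03, 0.01, 0, 0, -0.035, 100]]}}

```text
time: 12.1
ee_pos: [0.5321, 0.0777, 0.0246]
eef_rot: [-0.081, 0.997, 0.0, -0.0]
ft_force: [-6.7, 0.3, 4.4]
width: 0.0871
```

>>> {"api": "play_rows", "payload": {"motion": [[-0.06, -0.005, 0, 0, 0, -0.01, 100], [-0.12, -0.01, 0, 0, 0, -0.02, 100], [-0.18, -0.02, 0, 0, 0, -0.025, 100], [-0.24, -0.01, 0, 0, 0, -0.03, 100], [-0.24, -0.01, 0, 0, 0, -0.03, 100]]}}

```text
time: 12.72
ee_pos: [0.5809, 0.0837, 0.0247]
eef_rot: [-0.104, 0.995, -0.0, 0.001]
ft_force: [0.3, -0.4, 0.9]
width: 0.0874
```

```bash
python3 - <<'E'
from m import *
mag(("top","scene")); go((.5914,.0787),.025)
E
```

```text
scene p 0.86 cost 0.085 world [0.62   0.0918] yaw 12.29 loader mm [-54.5  70.6] theta 15.79 s -23.5 gap post 2.0
t 12.925 tcp [0.5796 0.0835 0.0247] ywhead 101.94 w 0.08720417437552933 F [ 0.4 -1.1  0.3]
tool x [-0.978 -0.207 -0.001] tool y [-0.207  0.978  0.   ] j [-0.73  0.5   0.64  1.8  -0.36  0.96  1.83]
shift units [-0.053 -0.036 -0.002]
```

>>> {"api": "play_rows", "payload": {"motion": [[-0.02, 0, 0, 0, 0, 0.005, 100], [-0.035, 0, 0, 0, 0, 0.01, 100], [-0.035, 0, 0, 0, 0, 0.01, 100]]}}

```text
time: 13.3
ee_pos: [0.5859, 0.0851, 0.0244]
eef_rot: [-0.096, 0.995, 0.0, -0.001]
ft_force: [-4.2, 1.3, 2.2]
width: 0.0871
```

```bash
python3 - <<'E'
from m import *
p,M=st(); 
h=np.arctan2(M[1,1],M[0,1])-np.pi/2; n=np.array([np.cos(h),np.sin(h)]); C=p[:2]+.0355*n; th=h-q[2]
print("tcp-based",C,w2l(C)*1e3,np.degrees(th),"gap",((w2l(C)-[-.047,-.092])@[np.cos(th),np.sin(th)]-.035)*1e3)
mag(("scene",))
c=eyes.camera("scene"); im=c["image"][:,:,::-1].copy(); S=5;x0,y0=205,225
im=cv2.resize(im[y0:y0+100,x0:x0+155],None,fx=S,fy=S,interpolation=cv2.INTER_CUBIC)
def ln(P,col):
    pp=[proj(c,[*l2w(np.array(a[:2])/1e3),a[2]/1e3])[0] for a in P]
    pp=np.array([((u+.5-x0)*S,(v+.5-y0)*S) for u,v in pp]).astype(int); cv2.polylines(im,[pp],False,col,1)
t=np.linspace(0,6.3,30)
for z in(0,75): ln([(-47+9*np.cos(a),-92+9*np.sin(a),z) for a in t],(0,0,255))
ln([(-47+9*np.cos(a),92+9*np.sin(a),0) for a in t],(0,0,255))
ln([(26,147,50),(26,-147,50)],(0,255,0)); ln([(-23,157,24),(-8,147,24)],(0,255,0)); ln([(-23,-157,24),(-8,-147,24)],(0,255,0))
u=np.array([-np.sin(th),np.cos(th)]);nn=np.array([np.cos(th),np.sin(th)]);L=w2l(C)*1e3
ln([(*(L+a*26*nn+b*135*u),60) for a,b in((1,1),(1,-1),(-1,-1),(-1,1),(1,1))],(255,0,0))
cv2.imwrite("pics/sc.png",im)
E
```

```text
t 13.3 tcp [0.5859 0.0851 0.0244] ywhead 101.03 w 0.08713913776005294 F [-4.2  1.3  2.2]
tool x [-0.982 -0.191  0.001] tool y [-0.191  0.982  0.001] j [-0.73  0.52  0.64  1.78 -0.37  0.97  1.82]
tcp-based [0.62075825 0.09188178] [-53.76009525  70.73173404] 14.530424768542627 gap -0.7154439556861028
scene p 0.87 cost 0.094 world [0.6259 0.0904] yaw 10.28 loader mm [-48.5  69.6] theta 13.78 s -22.3 gap post 2.0
```

View pics/sc.png

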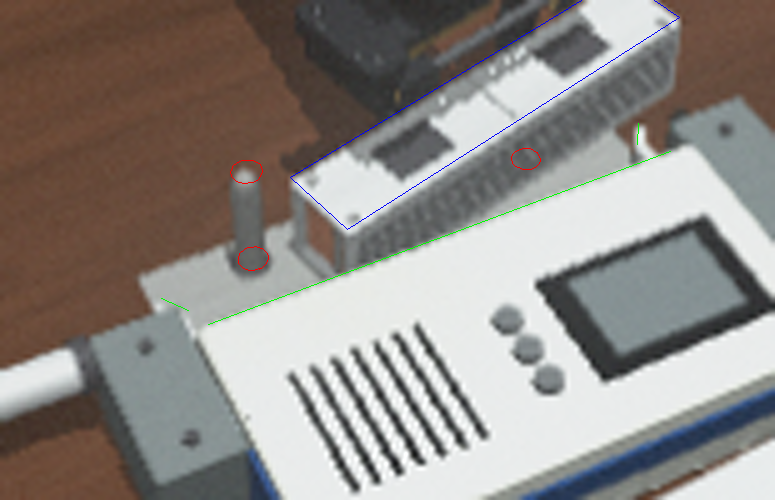

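The model overlay fits to about 1 px; the real post sits perhaps 2 mm deeper (foot at (248,262) against the model's (252,258)). I'll push about 5 mm more, then go to end_a.

>>> {"api": "play_rows", "payload": {"motion": [[-0.015, 0, 0, 0, 0, 0, 100], [-0.028, 0, 0, 0, 0, 0, 100], [-0.028, 0, 0, 0, 0, 0, 100], [0.05, 0, 0, 0, 0, 0, 100], [0.1, 0, 0, 0, 0, 0, 100]]}}

```text
time: 14.08
ee_pos: [0.5668, 0.0809, 0.0247]
eef_rot: [-0.096, 0.995, -0.0, 0.001]
ft_force: [-0.3, -0.2, 0.1]
width: 0.0872
```

>>> {"api": "play_rows", "payload": {"motion": [[0.05, 0, -0.25, 0, 0, 0, 50], [0.05, 0, -0.5, 0, 0, 0.05, 17], [0.05, 0.3, -0.5, 0, 0, 0.16, 17], [0, 0.6, -0.5, 0, 0, 0.27, 17], [-0.1, 0.9, -0.5, 0, 0, 0.38, 17]]}}

```text
time: 14.7
ee_pos: [0.5517, 0.2631, 0.1254]
eef_rot: [0.203, 0.979, 0.001, 0.001]
ft_force: [2.3, 0.1, -0.3]
width: 0.0449
```

>>> {"api": "play_rows", "payload": {"motion": [[0, 0, 0, 0, 0, 0.11, 17], [0, 0, 0, 0, 0, 0.22, 17], [0, 0, 0, 0, 0, 0.33, 17], [0, 0, 0, 0, 0, 0.44, 17], [0, 0, 0, 0, 0, 0.55, 17]]}}

```text
time: 15.32
ee_pos: [0.5521, 0.261, 0.1248]
eef_rot: [0.595, 0.804, 0.001, 0.0]
ft_force: [-0.5, 0.1, -0.8]
width: 0.0152
```

>>> {"api": "play_rows", "payload": {"motion": [[0, 0, 0, 0, 0, 0.07, 17], [0, 0, 0, 0, 0, 0.07, 17]]}}

```text
time: 15.58
ee_pos: [0.5519, 0.261, 0.1246]
eef_rot: [0.635, 0.772, 0.0, 0.0]
ft_force: [-0.3, 0.5, -0.3]
width: 0.0149
```

```bash
python3 - <<'E'
from m import *
o=mag(); st()
C=np.array([.6245,.0925]);a=np.radians(10.8);u=np.array([-np.sin(a),np.cos(a)])
print(C+.17*u); go(C+.17*u,.025)
E
```

```text
scene p 0.88 cost 0.129 world [0.631  0.0929] yaw 11.96 loader mm [-43.6  72.3] theta 15.46 s -22.5 gap post 12.1
t 15.775 tcp [0.5518 0.2608 0.1246] ywhead 11.15 w 0.014400939229344113 F [-0.4  0.4 -0.2]
tool x [-0.193  0.981  0.   ] tool y [0.981 0.193 0.   ] j [-1.23  0.52  0.95  1.66 -0.45  1.19  0.02]
[0.59264518 0.25948883]
t 15.775 tcp [0.5518 0.2608 0.1246] ywhead 11.15 w 0.014400939229344113 F [-0.4  0.4 -0.2]
tool x [-0.193  0.981  0.   ] tool y [0.981 0.193 0.   ] j [-1.23  0.52  0.95  1.66 -0.45  1.19  0.02]
shift units [-0.046  0.199  0.498]
```

```bash
cat > ov.py <<'E'
from m import *
def ov(C,th,fn,box={"top":(240,115,135,90),"scene":(205,225,135,90)},draw=True):
    L=w2l(C)*1e3;t_=np.radians(th);u=np.array([-np.sin(t_),np.cos(t_)]);nn=np.array([np.cos(t_),np.sin(t_)]);S=5.0;ims=[]
    S=4.4
    for k,(x0,y0,w,h) in box.items():
        c=eyes.camera(k);im=c["image"][:,:,::-1].copy()
        im=cv2.resize(im[y0:y0+h,x0:x0+w],None,fx=S,fy=S,interpolation=cv2.INTER_CUBIC)
        def ln(P,col):
            pp=np.array([proj(c,[*l2w(np.array(a[:2])/1e3),a[2]/1e3])[0] for a in P]);pp=((pp+.5-[x0,y0])*S).astype(int);cv2.polylines(im,[pp],False,col,1)
        a=np.linspace(0,6.3,30)
        for z in(0,75): ln([(-47+9*np.cos(i),-92+9*np.sin(i),z) for i in a],(0,0,255))
        ln([(26,147,50),(26,-147,50)],(0,255,0)); ln([(26,147,0),(-8,147,0)],(0,255,0)); ln([(26,-147,0),(-8,-147,0)],(0,255,0))
        ln([(*(L+i*26*nn+j*135*u),60) for i,j in((1,1),(1,-1),(-1,-1),(-1,1),(1,1))],(255,0,0))
        ims.append(im[:298])
    cv2.imwrite(fn,np.vstack(ims))
E
python3 - <<'E'
from ov import *
ov(np.array([.6245,.0925]),14.5,"pics/ov1.png")
E
```

```text
(no output)
```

View pics/ov1.png

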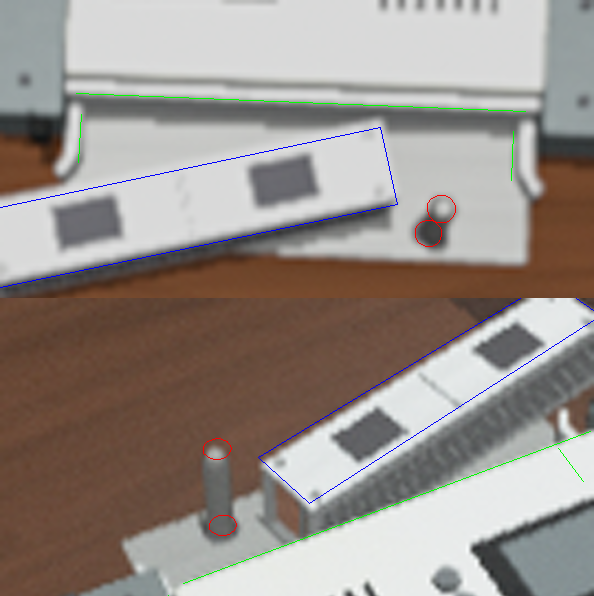

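In the top view the magazine's right end is about 4 mm deeper than the blue model: corner at (383,120) against (381,128). It is clear of the post and inside its line. Now I'll push end_a along the axis.

>>> {"api": "play_rows", "payload": {"motion": [[-0.02, 0.1, 0, 0, 0, 0, 17], [-0.045, 0.2, 0.05, 0, 0, 0, 17], [-0.045, 0.2, 0.25, 0, 0, 0, 17], [-0.045, 0.2, 0.49, 0, 0, -0.005, 17], [-0.045, 0.2, 0.49, 0, 0, -0.005, 17]]}}

```text
time: 16.5
ee_pos: [0.5905, 0.2587, 0.0235]
eef_rot: [0.633, 0.774, -0.003, -0.001]
ft_force: [-0.2, -0.2, 0.5]
width: 0.015
```

>>> {"api": "play_rows", "payload": {"motion": [[-0.07, 0, 0, 0, 0, 0, 17], [-0.12, 0, 0, 0, 0, 0, 17], [-0.16, 0, 0, 0, 0, 0, 17], [-0.2, 0, 0, 0, 0, 0, 17], [-0.24, 0, 0, 0, 0, 0, 17]]}}

```text
time: 17.12
ee_pos: [0.6032, 0.2144, 0.0284]
eef_rot: [0.632, 0.775, 0.002, -0.0]
ft_force: [-0.8, 5.9, 5.4]
width: 0.0145
```

>>> {"api": "play_rows", "payload": {"motion": [[-0.03, 0, 0, 0, 0, 0, 17], [-0.06, 0, 0, 0, 0, 0, 17], [-0.09, 0, 0, 0, 0, 0, 17], [-0.09, 0, 0, 0, 0, 0, 17]]}}

```text
time: 17.62
ee_pos: [0.6068, 0.1955, 0.0281]
eef_rot: [0.633, 0.774, 0.002, 0.0]
ft_force: [1.4, 2.8, 2.7]
width: 0.0148
```

```bash
python3 - <<'E'
from ov import *
p,M=st();u=M[:2,0];C=p[:2]-.1445*u;th=np.degrees(np.arctan2(M[1,1],M[0,1])-q[2])
print(C,w2l(C)*1e3,th); ov(C,th,"pics/ov2.png")
E
```

```text
t 17.625 tcp [0.6068 0.1955 0.0281] ywhead 11.5 w 0.014783682070206333 F [1.4 2.8 2.7]
tool x [-0.199  0.98   0.002] tool y [0.98  0.199 0.002] j [-1.    0.68  0.85  1.66 -0.58  1.06  0.23]
[0.63561986 0.05388247] [-36.6064019   33.71057709] 14.999267045915472
```

View pics/ov2.png

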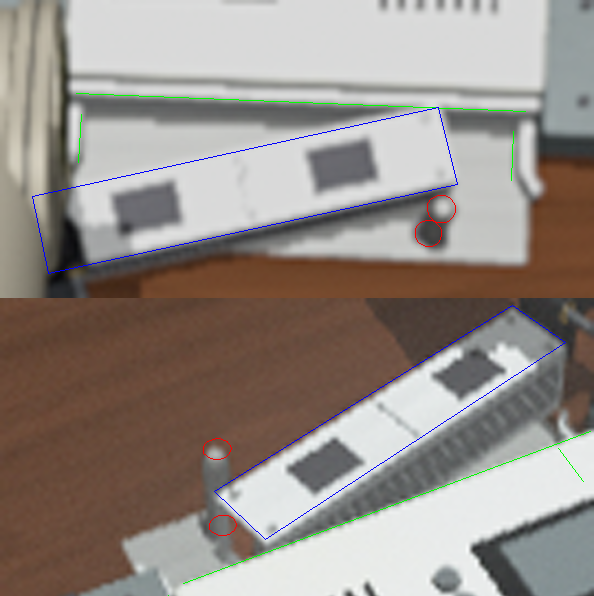

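The right end is now behind the post (corner at (457,184) top, (215,490) scene), and the overlay agrees. I'll continue mostly along the loader's -y so the corner does not dig into the stop.

>>> {"api": "play_rows", "payload": {"motion": [[-0.03, -0.008, 0.01, 0, 0, 0, 17], [-0.06, -0.016, 0.01, 0, 0, 0, 17], [-0.09, -0.024, 0.01, 0, 0, 0.005, 17], [-0.12, -0.032, 0.01, 0, 0, 0.01, 17], [-0.12, -0.032, 0.01, 0, 0, 0.01, 17]]}}

```text
time: 18.35
ee_pos: [0.6044, 0.1698, 0.0247]
eef_rot: [0.639, 0.769, 0.0, 0.0]
ft_force: [-0.2, 1.6, 1.4]
width: 0.0146
```

```bash
python3 - <<'E'
from ov import *
p,M=st();u=M[:2,0];C=p[:2]-.1445*u;th=np.degrees(np.arctan2(M[1,1],M[0,1])-q[2])
print(C,w2l(C)*1e3,th);mag(("scene",))
E
```

```text
t 18.35 tcp [0.6044 0.1698 0.0247] ywhead 10.57 w 0.014646239477355601 F [-0.2  1.6  1.4]
tool x [-0.183  0.983  0.   ] tool y [0.983 0.183 0.   ] j [-0.98  0.67  0.86  1.69 -0.57  1.05  0.25]
[0.6309312  0.02778898] [-39.69334258   7.37952342] 14.073159421297609
scene p 0.56 cost 0.189 world [0.6397 0.0285] yaw 11.4 loader mm [-31.    8.6] theta 14.9 s 41.9 gap post 6.3
```

>>> {"api": "play_rows", "payload": {"motion": [[0.08, -0.02, 0, 0, 0, 0, 17], [0.12, -0.05, -0.25, 0, 0, 0, 17], [0.12, -0.2, -0.5, 0, 0, -0.08, 17], [0, -0.4, -0.5, 0, 0, -0.19, 50], [-0.2, -0.55, -0.5, 0, 0, -0.3, 100]]}}

```text
time: 19.08
ee_pos: [0.502, 0.1116, 0.1244]
eef_rot: [0.437, 0.899, 0.0, -0.0]
ft_force: [-0.2, -1.1, 2.0]
width: 0.0278
```

>>> {"api": "play_rows", "payload": {"motion": [[0, 0, 0, 0, 0, -0.11, 100], [0, 0, 0, 0, 0, -0.22, 100], [0, 0, 0, 0, 0, -0.33, 100], [0, 0, 0, 0, 0, -0.44, 100], [0, 0, 0, 0, 0, -0.55, 100]]}}

```text
time: 19.7
ee_pos: [0.5031, 0.1112, 0.1243]
eef_rot: [0.022, 1.0, -0.0, -0.0]
ft_force: [0.2, -0.1, -0.3]
width: 0.0769
```

>>> {"api": "play_rows", "payload": {"motion": [[0, 0, 0, 0, 0, -0.11, 100], [0, 0, 0, 0, 0, -0.15, 100], [0, 0, 0, 0, 0, -0.15, 100]]}}

```text
time: 20.08
ee_pos: [0.5032, 0.111, 0.1243]
eef_rot: [-0.092, 0.996, -0.0, -0.0]
ft_force: [-0.1, 0.7, -0.8]
width: 0.0869
```

```bash
python3 - <<'E'
from ov import *
mag(("scene",))
go(l2w((-.103,.0225)),.025);print(l2w((-.103,.0225)))
ov(np.array([.6325,.028]),14.3,"pics/ov3.png")
E
```

```text
scene p 0.78 cost 0.158 world [0.6376 0.0275] yaw 10.75 loader mm [-33.    7.5] theta 14.25 s 42.0 gap post 3.0
t 20.175 tcp [0.5033 0.1109 0.1244] ywhead 100.52 w 0.08674810685528173 F [ 0.8  0.  -0.1]
tool x [-0.983 -0.183  0.   ] tool y [-0.183  0.983 -0.   ] j [-1.02  0.21  0.8   1.9  -0.17  1.1   1.6 ]
shift units [-0.263 -0.375  0.497]
[0.56866571 0.04674603]
```

View pics/ov3.png

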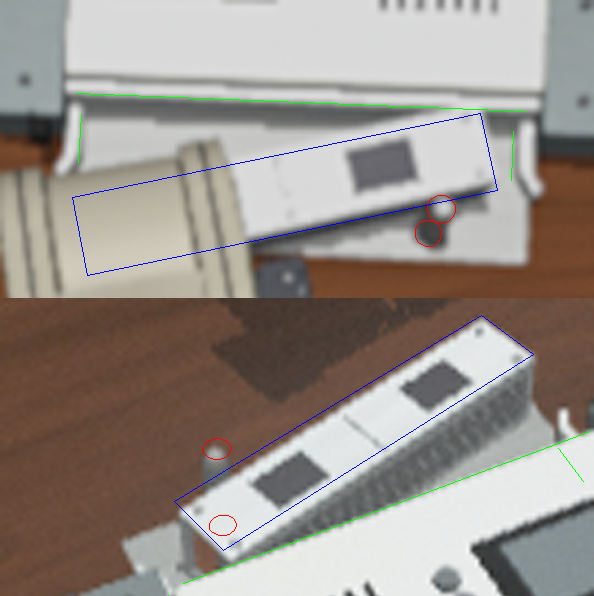

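The right end is seated behind the post with s ≈ 42 mm (right corner at (496,188) top). Next is the swing, with open fingers on the front face left of centre.

>>> {"api": "play_rows", "payload": {"motion": [[-0.1, -0.2, 0, 0, 0, 0, 100], [-0.26, -0.37, 0, 0, 0, 0, 100], [-0.26, -0.37, 0.25, 0, 0, 0, 100], [-0.26, -0.37, 0.5, 0, 0, 0, 100], [-0.26, -0.37, 0.5, 0, 0, 0, 100]]}}

```text
time: 20.9
ee_pos: [0.5657, 0.047, 0.0217]
eef_rot: [-0.092, 0.996, -0.001, -0.003]
ft_force: [0.2, -0.6, 0.8]
width: 0.0872
```

```bash
python3 - <<'E'
from ov import *
print("contact"); go(l2w((-.0767,.0285)),.025)
print("th7"); go(l2w((-.0564,.0295)),.025)
print("end"); go(l2w((-.0355,.030)),.025)
E
```

```text
contact
t 20.9 tcp [0.5657 0.047  0.0217] ywhead 100.55 w 0.08721585164813105 F [ 0.2 -0.6  0.8]
tool x [-0.983 -0.183  0.007] tool y [-0.183  0.983 -0.001] j [-0.76  0.5   0.74  1.84 -0.41  0.96  1.91]
shift units [-0.149 -0.007 -0.018]
th7
t 20.9 tcp [0.5657 0.047  0.0217] ywhead 100.55 w 0.08721585164813105 F [ 0.2 -0.6  0.8]
tool x [-0.983 -0.183  0.007] tool y [-0.183  0.983 -0.001] j [-0.76  0.5   0.74  1.84 -0.41  0.96  1.91]
shift units [-0.249 -0.026 -0.018]
end
t 20.9 tcp [0.5657 0.047  0.0217] ywhead 100.55 w 0.08721585164813105 F [ 0.2 -0.6  0.8]
tool x [-0.983 -0.183  0.007] tool y [-0.183  0.983 -0.001] j [-0.76  0.5   0.74  1.84 -0.41  0.96  1.91]
shift units [-0.351 -0.049 -0.019]
```

>>> {"api": "play_rows", "payload": {"motion": [[-0.06, 0, -0.015, 0, 0, 0, 100], [-0.12, 0, -0.015, 0, 0, 0, 100], [-0.15, -0.007, -0.015, 0, 0, 0.0, 100], [-0.18, -0.012, -0.015, 0, 0, 0.025, 100], [-0.21, -0.018, -0.015, 0, 0, 0.05, 100]]}}

```text
time: 21.52
ee_pos: [0.6102, 0.0527, 0.028]
eef_rot: [-0.053, 0.999, 0.001, -0.001]
ft_force: [-4.8, 2.6, 0.3]
width: 0.0869
```

```bash
python3 - <<'E'
from ov import *
st();mag(("scene",))
E
```

```text
t 21.525 tcp [0.6102 0.0527 0.028 ] ywhead 96.05 w 0.08692567299701925 F [-4.8  2.6  0.3]
tool x [-0.994 -0.105  0.001] tool y [-0.105  0.994  0.002] j [-0.72  0.58  0.73  1.72 -0.45  1.01  1.85]
scene p 0.96 cost 0.218 world [0.6464 0.0281] yaw 3.21 loader mm [-24.3   8.6] theta 6.71 s 37.7 gap post -0.7
```

>>> {"api": "play_rows", "payload": {"motion": [[-0.03, -0.005, 0.01, 0, 0, 0.025, 100], [-0.055, -0.01, 0.01, 0, 0, 0.05, 100], [-0.08, -0.016, 0.01, 0, 0, 0.075, 100], [-0.105, -0.022, 0.01, 0, 0, 0.1, 100], [-0.115, -0.022, 0.01, 0, 0, 0.105, 100]]}}

```text
time: 22.25
ee_pos: [0.634, 0.0496, 0.0258]
eef_rot: [0.03, 1.0, 0.0, 0.0]
ft_force: [-5.2, 0.6, 3.0]
width: 0.0872
```

```bash
python3 - <<'E'
from ov import *
mag(("scene",));go(l2w((-.0355,.030)),.025)
E
```

```text
t 22.35 tcp [0.6341 0.0495 0.0257] ywhead 86.65 w 0.08689142053679094 F [-0.3  0.8 -0.1]
tool x [-0.998  0.058 -0.001] tool y [ 0.058  0.998 -0.   ] j [-0.71  0.65  0.75  1.66 -0.5   1.04  1.72]
shift units [-0.012  0.004  0.003]
```

>>> {"api": "play_rows", "payload": {"motion": [[-0.01, 0, 0, 0, 0, 0, 100], [-0.018, 0, 0, 0, 0, 0, 100], [-0.025, 0, 0, 0, 0, 0, 100], [-0.025, 0, 0, 0, 0, 0, 100]]}}

```text
time: 22.85
ee_pos: [0.636, 0.0495, 0.0254]
eef_rot: [0.03, 1.0, 0.001, -0.003]
ft_force: [-18.4, 2.5, 14.4]
width: 0.0871
```

Force rose to 18 N, so it is against the stop. I'll back off and look.

>>> {"api": "play_rows", "payload": {"motion": [[0.1, 0, 0, 0, 0, 0, 100], [0.25, 0, 0, 0, 0, 0, 100], [0.25, 0, -0.4, 0, 0, 0, 100], [0.5, 0.4, -0.8, 0, 0, 0, 100], [0.8, 0.8, -0.8, 0, 0, 0, 100]]}}

```text
time: 23.48
ee_pos: [0.5384, 0.14, 0.1563]
eef_rot: [0.031, 1.0, 0.001, 0.002]
ft_force: [0.7, 1.7, 0.0]
width: 0.0869
```

>>> {"api": "play_rows", "payload": {"motion": [[0, 0.3, 0, 0, 0, 0, 100], [0, 0.6, 0, 0, 0, 0, 100], [0, 0.9, 0, 0, 0, 0, 100], [0, 0.9, 0, 0, 0, 0, 100]]}}

```text
time: 23.98
ee_pos: [0.5462, 0.3263, 0.1527]
eef_rot: [0.025, 1.0, 0.0, 0.0]
ft_force: [-0.1, -0.4, -0.4]
width: 0.087
```

```bash
python3 - <<'E'
from ov import *
st();mag()
for k,z in (("end_a",.03),("magazine_center",.03)):
    c=eyes.camera("top");print(k,[(round(d["p"],2),(w2l(onz(c,d["xy"],z))*1e3).round(1)) for d in eyes.landmark_of(c,k)[:2]])
ov(l2w((0,.007)),0,"pics/ov4.png",{"top":(240,115,135,68),"scene":(195,225,135,68)})
E
```

```text
t 23.975 tcp [0.5462 0.3263 0.1527] ywhead 87.09 w 0.08695327709137589 F [-0.1 -0.4 -0.4]
tool x [-0.999  0.051 -0.001] tool y [0.051 0.999 0.001] j [-1.2   0.5   0.8   1.56 -0.37  1.25  1.18]
top p 0.7 cost 0.061 world [0.6702 0.0223] yaw -4.01 loader mm [-0.2  4.3] theta -0.51 s 38.3 gap post 11.0
scene p 0.65 cost 0.419 world [0.6564 0.0285] yaw 2.94 loader mm [-14.3   9.7] theta 6.44 s 37.6 gap post 8.8
end_a [(0.63, array([   0.5, -130.8])), (0.56, array([  2.5, 139.3]))]
magazine_center [(0.98, array([0.7, 1.6])), (0.23, array([-107.4, -424. ]))]
```

View pics/ov4.png

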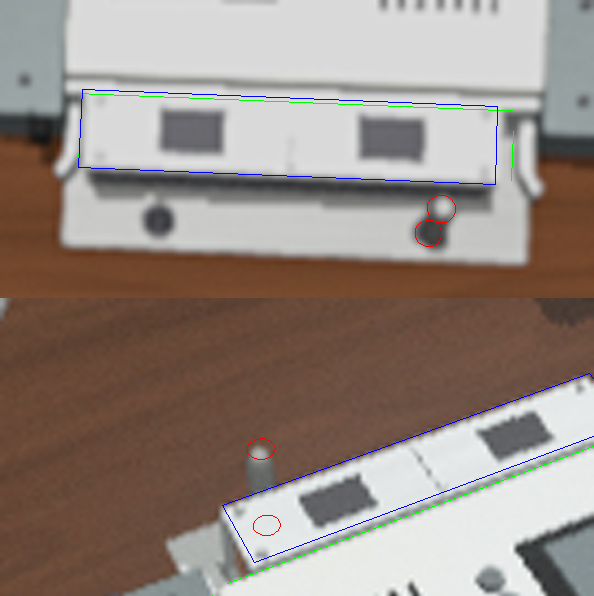

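The magazine is home: the top view shows the blue model on it, the right end at (497,107–184), between the cheeks. To make sure it is seated along its whole length, I'll press gently with shut fingers right of centre.

>>> {"api": "play_rows", "payload": {"motion": [[0, -0.3, 0, 0, 0, 0, 0], [0, -0.6, 0, 0, 0, 0, 0], [0, -0.89, 0, 0, 0, 0, 0], [0, -0.89, 0, 0, 0, 0, 0]]}}

```text
time: 24.98
ee_pos: [0.537, 0.1371, 0.1542]
eef_rot: [0.033, 0.999, 0.0, 0.0]
ft_force: [-0.1, -0.4, 0.7]
width: 0.0548
```

>>> {"api": "play_rows", "payload": {"motion": [[0, -0.3, 0, 0, 0, 0, 0], [-0.2, -0.6, 0, 0, 0, 0, 0], [-0.37, -0.89, 0, 0, 0, 0, 0], [-0.37, -0.89, 0.3, 0, 0, 0, 0], [-0.37, -0.89, 0.3, 0, 0, 0, 0]]}}

```text
time: 25.6
ee_pos: [0.5979, -0.0402, 0.09]
eef_rot: [0.03, 1.0, -0.001, -0.003]
ft_force: [-0.4, -0.3, 0.4]
width: 0.0054
```

```bash
python3 - <<'E'
from ov import *
go(l2w((-.065,-.055)),.025); go(l2w((-.0345,-.055)),.025)
E
```

```text
t 25.6 tcp [ 0.5979 -0.0402  0.09  ] ywhead 86.52 w 0.005390138987621721 F [-0.4 -0.3  0.4]
tool x [-0.998  0.061  0.007] tool y [ 0.061  0.998 -0.002] j [-0.68  0.52  0.87  1.72 -0.43  1.12  1.83]
shift units [-0.02   0.038  0.325]
t 25.6 tcp [ 0.5979 -0.0402  0.09  ] ywhead 86.52 w 0.005390138987621721 F [-0.4 -0.3  0.4]
tool x [-0.998  0.061  0.007] tool y [ 0.061  0.998 -0.002] j [-0.68  0.52  0.87  1.72 -0.43  1.12  1.83]
shift units [-0.172  0.038  0.324]
```

>>> {"api": "play_rows", "payload": {"motion": [[0, 0.05, 0, 0, 0, 0, 0], [0, 0.05, 0.15, 0, 0, 0, 0], [0, 0.05, 0.32, 0, 0, 0, 0], [-0.07, 0.05, 0.32, 0, 0, 0, 0], [-0.14, 0.05, 0.32, 0, 0, 0, 0]]}}

```text
time: 26.22
ee_pos: [0.6305, -0.0279, 0.0318]
eef_rot: [0.028, 1.0, 0.001, 0.001]
ft_force: [0.4, 0.2, -0.2]
width: 0.0003
```

>>> {"api": "play_rows", "payload": {"motion": [[-0.015, 0, 0, 0, 0, 0, 0], [-0.025, 0, 0, 0, 0, 0, 0], [-0.033, 0, 0, 0, 0, 0, 0], [-0.033, 0, 0, 0, 0, 0, 0]]}}

```text
time: 26.72
ee_pos: [0.6315, -0.0281, 0.0314]
eef_rot: [0.028, 1.0, 0.002, -0.004]
ft_force: [-28.9, 4.0, 21.2]
width: 0.0006
```

29 N with no more than 1 mm of travel, and the two contact points give a face slope of 3.3° (loader 3.5°). It is seated and square. Hand clear now.

>>> {"api": "play_rows", "payload": {"motion": [[0.1, 0, 0, 0, 0, 0, 0], [0.25, 0, 0, 0, 0, 0, 0], [0.25, 0, -0.4, 0, 0, 0, 0], [0.4, 0.2, -0.8, 0, 0, 0, 0], [0.4, 0.5, -0.8, 0, 0, 0, 0]]}}

```text
time: 27.35
ee_pos: [0.5647, 0.05, 0.1823]
eef_rot: [0.031, 1.0, 0.002, 0.003]
ft_force: [1.2, 1.5, -0.4]
width: 0.0004
```

>>> {"api": "play_rows", "payload": {"motion": [[0, 0.3, -0.1, 0, 0, 0, 0], [0, 0.6, -0.1, 0, 0, 0, 0], [0, 0.9, -0.1, 0, 0, 0, 0], [0, 1, -0.1, 0, 0, 0, 0], [0, 1, -0.1, 0, 0, 0, 0]]}}

```text
time: 27.98
ee_pos: [0.5751, 0.2521, 0.1984]
eef_rot: [0.027, 1.0, 0.001, 0.001]
ft_force: [-0.3, -0.8, 0.1]
width: 0.0004
```

```bash
python3 - <<'E'
from ov import *
st();mag(("top",))
c=eyes.camera("top")
for k in ("post","short_magazine","bottle","parts_tray","tape_roll","frame","tweezers"): print(k,[onz(c,d["xy"],0).round(3) for d in eyes.landmark_of(c,k)[:1]])
im=cv2.imread("pics/last_top.png")[110:185,240:375]
cv2.imwrite("pics/fin.png",cv2.resize(im,None,fx=5.9,fy=5.9,interpolation=cv2.INTER_CUBIC))
E
```

```text
t 27.975 tcp [0.5751 0.2521 0.1984] ywhead 86.87 w 0.00044781968033304095 F [-0.3 -0.8  0.1]
tool x [-0.999  0.055 -0.001] tool y [0.055 0.999 0.001] j [-1.14  0.46  0.88  1.53 -0.36  1.33  1.3 ]
top p 0.7 cost 0.043 world [0.6704 0.0224] yaw -2.61 loader mm [0.1 4.4] theta 0.89 s 39.3 gap post 13.5
post [array([ 0.622, -0.074,  0.   ])]
short_magazine [array([0.504, 0.427, 0.   ])]
bottle [array([ 0.388, -0.375,  0.   ])]
parts_tray [array([ 0.544, -0.402,  0.   ])]
tape_roll [array([0.37 , 0.368, 0.   ])]
frame [array([0.472, 0.614, 0.   ])]
tweezers [array([ 0.354, -0.185,  0.   ])]
```

View pics/fin.png

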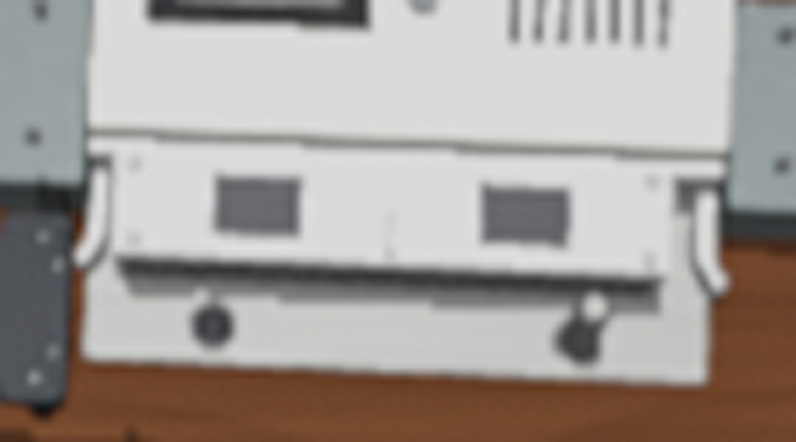

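The final top view shows the magazine between the cheeks. Its front edge, (118,258)–(662,280), slopes 2.3°, the same as the apron edge.

```bash
python3 -c "
from bench import job
print(job.close_job())"
```

```text
the job is handed in; nothing more can be done
None
```

The magazine is home in the bay: flat, square against the back stop, and between the two end cheeks. I handed the job in at about 28 s of the 72 s limit, with the hand clear.

**What I did:**
- I pushed end_b along the magazine's axis so it would clear the post.
- I pushed the front face in at about 15°, then pushed end_a until end_b sat behind the retaining post.
- I swung the other end in with open fingers on the front face. It was never gripped or lifted.

**Last checks:**
- **Position:** the top camera puts the magazine at (0, +4) mm in the loader's frame, so it sits slightly left of centre but inside the cheeks.
- **Squareness:** its front edge is parallel to the loader's apron edge in the picture. The two press contacts, at 18 N and 29 N, give a face angle of 3.3° against the loader's 3.5°. The 29 N press at the end moved it 1 mm at most.
- **Other items:** the post, bottle, tray, tape roll, frame and tweezers were found within about 16 mm of where they started. The short magazine was also within about 16 mm. I put these differences down to detection error, since the hand came near none of them. I did not re-check the screwdriver.

**Checks that disagreed:**
- The angle fitted to the magazine's outline from the top camera read -0.5° once and +0.9° later. I took that as noise from partial occlusion.
- The scene camera's fit was useless at the end because the machine hid the magazine.

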